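# Clamp a frame tab in the bench gauge with the ratchet

## Robot

A 6-joint arm with a two-finger parallel gripper is mounted at the origin on the work surface. World frame = base frame: x ahead of the robot, y to its left, z up, the work surface at z = 0. Lengths are in m, angles in degrees, forces in N, time in s.
With the tool pointing down it reaches from about 0.4 to 0.825 m from the base axis. Payload 7 kg.
Tool frame: the origin (TCP) lies at the very end of the fingers, on their centre line; the grasp point (between the pads) lies 19 mm behind it; y points along the fingers, x is the direction in which the jaws open and shut, and the axes are right-handed (so a half turn about y gives the same grasp; the last joint's range is limited). The gripper opens to 88 mm and grips with 3 to 60 N. Pads are 19 mm wide; open, the fingers measure 130 mm over their backs; the gripper's body (78 mm by 193 mm) begins 47 mm behind the grasp point.
Start: joints at [-60.327, 20.546, 0.682, 0, -70.136, -16.507], TCP at [0.154, -0.657, 0.227] pointing down, gripper open.
Joint ranges: [-176.03, 176.03], [-82.01, 121.73], [-58.28, 71.71], [-173.87, 95.51], [-174.79, -0.11], [-173.66, 173.66]. Speed limits (degrees/s): [136.94, 136.94, 172.46, 180, 180, 180].

## Interface

Orientations are given as [roll, pitch, yaw] about the fixed x, y, z axes, in that order (R = Rz(yaw) Ry(pitch) Rx(roll)).
In Python, from plant import ctrl gives the robot as it stands.
- The arm moves only by the shell command python3 -m crank 'ROWS'. ROWS is JSON, a list that holds one entry, the list of rows, each a list of 5 numbers: the closure, from -1 (fully open) to 1 (shut), then the shift along the tool's x, y, z in mm, then the turn about the tool's y in rad. In form: [[[claw, x, y, z, turn], ...]]. A call has 1 to 12 rows; each row is the pose to reach, as a shift and turn from the pose commanded when the call began, along the tool's axes at that moment; what a row does not reach only later rows make up. A row lasts 1/8 s, in which the tool goes at most 62.5 mm and 10.7 degrees, less where a joint would pass 70% of its speed; a pose out of reach is approached as far as the arm can. A call with a gripper value outside its range is refused whole. The fingers move at their own pace and stop on an object; the grip force is fixed at half the most. Time passes only in rows, so rows that repeat a pose let the fingers close. It gives the time, the measured TCP pose, the force and the opening at its end, in the units of the state.
- ctrl.get_obs(): the state, without advancing time (a new reading comes with each control period).
- ctrl.snapshot(name): name is "scene" or "side" or "wrist"; returns the picture (400x640x3 uint8, red, green, blue); there is no depth.
- ctrl.camera_model(name): a dict with "fx", "fy", "cx", "cy" (pixels), "origin" and "orientation" of the camera in the world; the wrist camera has in their place "hand_eye" (4x4, takes a point from camera to tool coordinates, whose origin is the TCP and whose axes are the tool frame's). Camera axes: x right, y down, z forward; pixel columns grow to the right and rows downward; lengths in m; the calibration is good to about 2 mm. A picture is of the moment at which its call begins: read the wrist's pose just before it. camera_model takes no time and is no camera call.
- ctrl.close_job(): hands the job in, once; it reports no verdict.
Trained networks look in the newest picture that a camera, given by its name, has taken for a name from the list of things; names that differ only in an ending like _2 or _b are one class to them, and where a whole thing is asked for, a point or a joint stands for the part that bears it (a point fixed in the world has none). Each returns a list of dicts, best first, with "confidence" (0 to 1); they miss things now and then, are a little off and sometimes report something else, mostly with a low value. They report only what shows in the picture. A call takes as long as a camera call. They do not tell look-alikes from the thing itself.
- ctrl.find_in(camera, name): "extent" ([left, top, width, height] in pixels, round what is visible of it).
The state is a dict: "clock": time; "joint_pos": joint angles; "qvel": joint speeds; "tau": joint torques, N m; "tool_pos": TCP position; "orientation": TCP orientation; "force": force on the tool from outside, world axes, zero at the start; "moment": the same for the moment, N m; "opening": finger opening in m.
Only numpy, scipy, OpenCV 4.12 (cv2) and the standard library are available. Lean on these libraries where they do the work, as an engineer would, in place of code of your own. Each camera call takes 0.05 s, during which the arm holds its last target.

## Task

Lay the loose aluminium tab flat on the gauge's narrow work rest, in line with it, with the middle of its yellow-painted end on the anvil under the spindle and its bare end sticking out of the open mouth. Then turn the ratchet knob on top of the gauge clockwise (seen from above) until the spindle clamps the tab and the knob slips, keep turning for about another quarter turn of slipping, and leave the tab clamped there. Do not clamp harder than the ratchet allows, and leave the hammer, tube offcut, tin and magnet where they are.

Things in the scene. Friction and masses are not known exactly. Their poses are not given: they have to be found in the camera images.
- gauge: Green cast bench thickness gauge, fixed to the bench, C-shaped, 222 mm high. Origin on the bench directly below the vertical spindle axis; x points from the open mouth to the column, z up. Foot: x -85 to 90 mm, y -45 to 45 mm, 18 mm high. Work rest: a dark bar 24 mm wide (y -12 to 12), x -72 to 18 mm, flat top 50 mm above the bench. Column: x 53 to 83 mm, 34 mm wide. Overhead arm: x -15 to 83 mm, 34 mm wide, 106 to 142 mm above the bench.
- anvil (a point): Point on the flat top of the work rest on the spindle axis, 50 mm above the bench; axes as gauge.
- spindle: Vertical steel rod, 12 mm diameter; origin at the centre of its flat lower face, 72 mm above the bench when fully open. It slides straight down without turning, 3.82 mm per rad of the thimble. At the start its face is 67 to 71.2 mm above the bench, so a tab on the rest has 5 to 9.2 mm above it.
- ratchet_grip (a point): On the axis of the ratchet knob, 10 mm below its top, 212 mm above the bench: the place to grip. The knob is a dark knurled upright cylinder, 27 mm diameter, 36 mm high (186 to 222 mm above the bench), with a white line on top; it stays at this height as it turns. Below it sits the pale thimble, 34 mm diameter, 154 to 184 mm above the bench, with a black line. Any finger direction will do.
- thimble (a joint): Angle of the thimble, rad, 0 fully open, grows clockwise seen from above and lowers the spindle; 0.2 to 1.3 at the start. It stiffly stays where it is left (0.07 N m). It is carried round by the ratchet knob until the spindle is stopped.
- ratchet (a joint): Angle by which the ratchet knob has slipped clockwise relative to the thimble, rad; 0 at the start. It slips at 0.14 N m, when the spindle presses with about 18 N, and nearly all of that stays when the knob is let go. If the knob is turned back, the thimble turns back with it.
- tab: Loose flat aluminium frame tab, 160 mm long (x), 30 mm wide (y), 12 mm thick (z), 150 g; origin at its very centre. Its +x end is square and painted yellow for 50 mm, its -x end is round with a bolt hole. Starts flat on the bench.
- tab_mark (a point): Middle of the tab's yellow end, 55 mm from the tab's centre along its +x, half-way through the thickness.
- hammer: Bystander: hammer lying on the bench, 260 mm long.
- offcut: Bystander: dark square steel tube offcut, 130 x 30 x 30 mm, lying.
- tin: Bystander: upright tin with a red band, 66 mm diameter, 100 mm high; origin under its centre.
- magnet: Bystander: red and steel welding magnet block, 75 x 50 x 20 mm, lying; origin under its centre.
Things that resemble listed ones, but are neither listed nor needed, are in the scene too. Of the things shaped like the tab, the aluminium one is meant. Of the things like the gauge, leave any that is blue; of the rest the smaller one is meant.

How it is judged (in metres and radians):
On the way, in this order (a step that is already met when the one before it is completed fails the run):
1. the tab lies flat and free on the work rest, in line with it, the middle of its yellow end within 10 mm of the spindle axis, bare end out of the mouth, let go and not yet clamped (horizontal distance between tab_mark and anvil below 0.01 m and z of tab_mark in the frame of gauge between 0.053 and 0.0585 m and x of tab in the frame of gauge below -0.03 m and angle between the x axis of tab and the x axis of gauge, either way round below 0.15 rad and angle between tab's own z axis and vertical below 0.06 rad and contact force between the fingers and tab below 0.2 N and contact force between spindle and tab below 1 N), for 0.2 s.
2. the spindle presses the tab with more than 8 N while the ratchet has slipped by more than 0.8 rad (value of joint ratchet above 0.8 rad and contact force between spindle and tab above 8 N and horizontal distance between tab_mark and anvil below 0.01 m), for 0.1 s.
At the end, for the whole second after the job is handed in: The tab lies still, flat (within 0.06 rad) on the work rest, in line with it within 0.15 rad, bare end out of the mouth, the middle of its yellow end within 10 mm of the spindle axis; the spindle still presses it with more than 3 N and the ratchet has slipped by more than 0.7 rad (value of joint ratchet above 0.7 rad and contact force between spindle and tab above 3 N and horizontal distance between tab_mark and anvil below 0.01 m and z of tab_mark in the frame of gauge between 0.053 and 0.0585 m and x of tab in the frame of gauge below -0.03 m and angle between the x axis of tab and the x axis of gauge, either way round below 0.15 rad and angle between tab's own z axis and vertical below 0.06 rad and linear speed of tab below 0.01 m/s); the robot touches nothing.
It fails at once if the spindle is forced on the tab with more than 45 N (contact force between spindle and tab above 45 N).
It fails at once if a bystander is moved by more than 30 mm (distance of any of hammer, offcut, tin, magnet from where it was at the start of the episode above 0.03 m).
It also fails if it takes over 70 s, if anything falls off the work surface, if the arm or the gripper's body presses on something with over 40 N, if the wrist force passes 120 N, or if a joint passes its speed limit or range.

## Working session

There is one attempt and no reset: what is moved stays moved. The work goes in short steps, Python scripts to look and compute and a shell command to move; the robot and the scene stay as the last step left them, time stands still between calls to the robot, and variables do not carry over. Pictures are saved under pics/ and viewed, and the job is handed in when it is done.

```bash
ls -R | head -50; mkdir -p pics; python3 - <<'E'
from plant import ctrl
import cv2,json
print(ctrl.get_obs())
for n in ["scene","side","wrist"]:
    im=ctrl.snapshot(n); cv2.imwrite(f"pics/a_{n}.png",im[:,:,::-1]); print(n,ctrl.camera_model(n))
    for t in ["gauge","tab","ratchet_grip","thimble","spindle","hammer","offcut","tin","magnet"]:
        print(t,[( [round(v) for v in d["extent"]],round(d["confidence"],2)) for d in ctrl.find_in(n,t)])
print(ctrl.get_obs()["clock"])
E
```

```text
.:
pics

./pics:
{'clock': 0.0, 'joint_pos': array([-6.03258958e+01,  2.05917389e+01,  6.32962853e-01, -2.02457290e-02,
       -7.01379465e+01, -1.65075311e+01]), 'qvel': array([ 0.09346021, -0.08837208, -0.02714994,  0.00022151,  0.02739223,
        0.01486862]), 'tau': array([ 1.02368849e-03, -5.82727182e+01,  2.93052775e+01,  6.99730530e+00,
        6.86197905e-03, -2.02287520e-04]), 'tool_pos': array([ 0.15361246, -0.65676362,  0.22561273]), 'orientation': array([-8.99907622e+01, -9.81441507e-02,  1.03159671e+02]), 'force': array([0.17417986, 0.35494936, 0.081357  ]), 'moment': array([ 0.05208235, -0.01585664,  0.00134466]), 'opening': 0.08811948413342399}
scene {'fx': 480.77737870229186, 'fy': 480.77737870229186, 'cx': 321.62273030949945, 'cy': 199.4589082995292, 'origin': array([1.17343176, 0.73614048, 1.07810808]), 'orientation': array([-132.94816109,   -0.40031007,  140.04895272])}
gauge [([332, 223, 62, 86], 0.85), ([376, 299, 82, 98], 0.81), ([370, 144, 77, 120], 0.74), ([360, 223, 12, 19], 0.25)]
tab [([290, 204, 42, 21], 0.84), ([262, 173, 32, 33], 0.71), ([226, 155, 15, 
[... 1069 characters left out ...]
, 229, 19, 36], 0.65)]
tin [([290, 308, 23, 35], 0.66)]
magnet [([396, 151, 18, 13], 0.74)]
wrist {'fx': 350.70423154311527, 'fy': 350.70423154311527, 'cx': 317.417184458171, 'cy': 205.37357700556885, 'hand_eye': array([[ 9.99999757e-01,  5.02666387e-04,  4.83261693e-04,
        -3.98997464e-04],
       [-3.22705947e-04, -2.80743595e-01,  9.59782751e-01,
        -1.59412921e-01],
       [ 6.18123153e-04, -9.59782674e-01, -2.80743364e-01,
         7.49306452e-02],
       [ 0.00000000e+00,  0.00000000e+00,  0.00000000e+00,
         1.00000000e+00]])}
gauge []
tab []
ratchet_grip []
thimble []
spindle []
hammer []
offcut [([412, 339, 33, 11], 0.27)]
tin []
magnet [([409, 342, 36, 6], 0.62)]
1.5
```

View pics/a_scene.png

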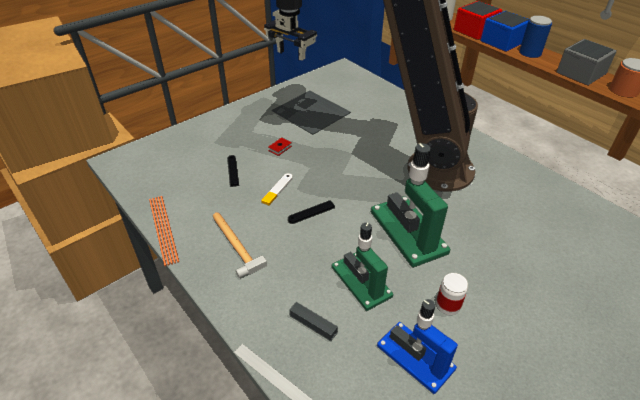

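View pics/a_side.png

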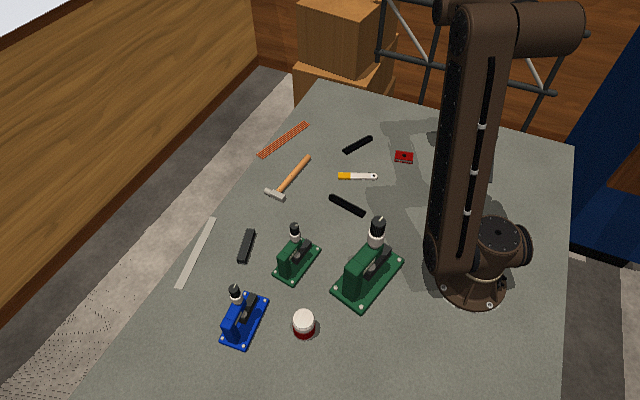

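View pics/a_wrist.png

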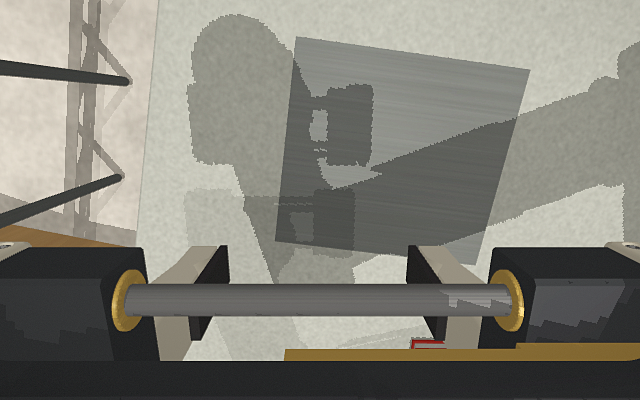

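The scene view shows the small green gauge at about (362,265), with its knob at (366,228) and mouth to the upper left. The white and yellow tab is at (277,189), yellow end lower left. The other gauges are the large green one at (410,215) and the blue one at (418,355). The black bars are tab look-alikes.

```bash
cat > h.py <<'E'
import numpy as np,cv2
from scipy.spatial.transform import Rotation as R
from plant import ctrl
def rpy(o): return R.from_euler('xyz',o,degrees=True).as_matrix()
def cam(n,obs=None):
    m=ctrl.camera_model(n); K=(m['fx'],m['fy'],m['cx'],m['cy'])
    if n=='wrist':
        H=np.array(m['hand_eye']); T=np.eye(4); T[:3,:3]=rpy(obs['orientation']); T[:3,3]=obs['tool_pos']
        P=T@H
    else:
        P=np.eye(4); P[:3,:3]=rpy(m['orientation']); P[:3,3]=m['origin']
    return K,P
def ray(c,u,v):
    K,P=c; d=P[:3,:3]@np.array([(u-K[2])/K[0],(v-K[3])/K[1],1]); return P[:3,3],d/np.linalg.norm(d)
def onz(c,u,v,z):
    o,d=ray(c,u,v); return o+d*(z-o[2])/d[2]
def tri(obs):
    A=np.zeros((3,3));b=np.zeros(3);rs=[ray(*x) for x in obs]
    for o,d in rs:
        M=np.eye(3)-np.outer(d,d);A+=M;b+=M@o
    p=np.linalg.solve(A,b); return p,[np.linalg.norm((np.eye(3)-np.outer(d,d))@(p-o)) for o,d in rs]
def proj(c,p):
    K,P=c; q=P[:3,:3].T@(np.asarray(p)-P[:3,3]); return K[2]+K[0]*q[0]/q[2],K[3]+K[1]*q[1]/q[2]
E
python3 - <<'E'
from h import *
a=cv2.imread('pics/a_scene.png');b=cv2.imread('pics/a_side.png')
def cr(im,x,y,w,h,s): return cv2.resize(im[y:y+h,x:x+w],(w*s,h*s),interpolation=cv2.INTER_NEAREST)
cv2.imwrite('pics/b1.png',cr(a,325,215,80,100,6)); cv2.imwrite('pics/b2.png',cr(b,265,215,70,75,8)); 
cv2.imwrite('pics/b3.png',np.vstack([cr(a,250,165,60,45,6),cr(b,330,160,60,25,6)]))
s,d=cam('scene'),cam('side')
print(tri([(s,365.5,228),(d,295,228)]))
for u,v in [(264,201),(290,176)]: print(onz(s,u,v,.012))
for u,v in [(339,176),(378,176)]: print(onz(d,u,v,.012))
E
```

```text
(array([0.55253591, 0.17699273, 0.20876061]), [np.float64(0.0025375483397507325), np.float64(0.002537548339750721)])
[ 0.58095393 -0.25028431  0.012     ]
[ 0.44009034 -0.29677077  0.012     ]
[ 0.57320953 -0.23938393  0.012     ]
[ 0.42878934 -0.3045901   0.012     ]
```

View pics/b1.png

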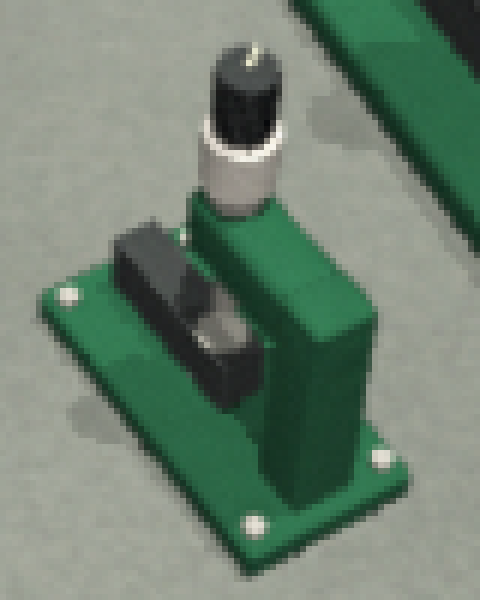

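View pics/b2.png

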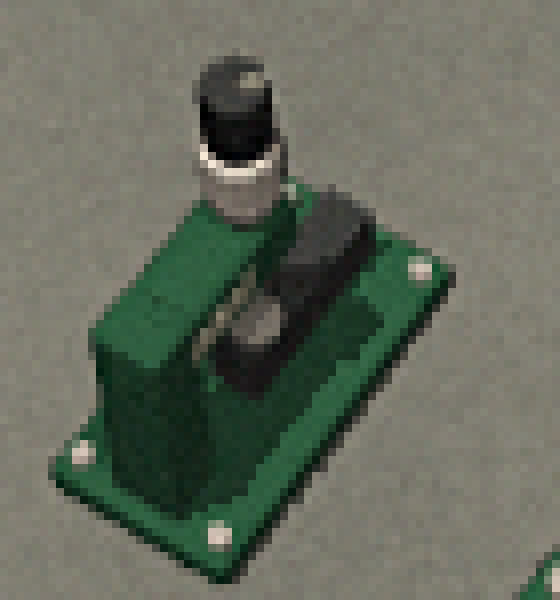

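View pics/b3.png

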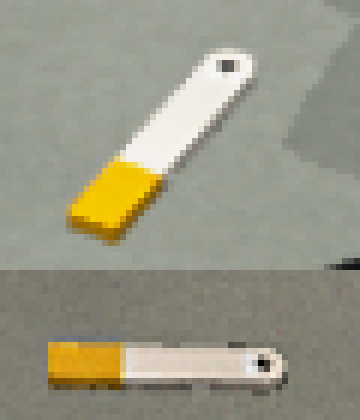

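```bash
python3 - <<'E'
from h import *
from scipy.optimize import least_squares
s,d=cam('scene'),cam('side')
for c,pts in [(s,[(332.5,265),(366.7,308.3),(393,293.5)]),(d,[(271.9,272.5),(292.7,286.5),(321.9,249)])]:
    print([onz(c,*p,.018)[:2].round(4) for p in pts])
E
```

```text
[array([0.5871, 0.0956]), array([0.6131, 0.2616]), array([0.5263, 0.2728])]
[array([0.6093, 0.2582]), array([0.5231, 0.2753]), array([0.4944, 0.1069])]
```

```bash
python3 - <<'E'
from h import *
s,d=cam('scene'),cam('side')
print('big knob top',tri([(s,423,146),(d,378,218)]))
print('big foot',[onz(s,*p,.018)[:2].round(3) for p in [(372,210),(415,261),(450,243)]],[onz(d,*p,.018)[:2].round(3) for p in [(332,292),(365,309),(403,259)]])
print('small knob top',tri([(s,325+249/6,215+60/6),(d,265+236/8,215+75/8)]))
print('tin',tri([(s,454,280),(d,304,313)]))
print('blue knob top',tri([(s,429,302),(d,235,287)]))
E
```

```text
big knob top (array([0.3173437 , 0.13210538, 0.32954842]), [np.float64(0.0017602615385277445), np.float64(0.0017602615385278093)])
big foot [array([0.345, 0.007]), array([0.396, 0.235]), array([0.265, 0.254])] [array([0.399, 0.241]), array([0.282, 0.252]), array([0.224, 0.03 ])]
small knob top (array([0.5537556 , 0.17808479, 0.22426486]), [np.float64(7.73461070430262e-05), np.float64(7.734610704310268e-05)])
tin (array([0.43154711, 0.3774791 , 0.10724387]), [np.float64(0.0034861996617690776), np.float64(0.0034861996617691245)])
blue knob top (array([0.60800484, 0.42617424, 0.22262441]), [np.float64(0.0002920973938381562), np.float64(0.00029209739383834416)])
```

```bash
python3 -m crank '[[[-1,290,0,-413,-0.137],[-1,290,0,-413,-0.137],[-1,290,0,-413,-0.137],[-1,290,0,-413,-0.137],[-1,290,0,-413,-0.137],[-1,290,0,-413,-0.137],[-1,290,0,-413,-0.137],[-1,290,0,-413,-0.137],[-1,290,0,-413,-0.137],[-1,290,0,-413,-0.137],[-1,290,0,-413,-0.137]]]'
python3 - <<'E'
from h import *
o=ctrl.get_obs(); im=ctrl.snapshot('wrist'); cv2.imwrite('pics/c1.png',im[:,:,::-1]); np.save('c1.npy',np.r_[o['tool_pos'],o['orientation']])
print(o['tool_pos'],o['orientation'],o['joint_pos'],o['clock'])
E
```

```text
clock: 2.88
tool_pos: [0.4891, -0.2816, 0.2266]
orientation: [-90.0, -0.0, 111.0]
force: [0.2, 0.4, -1.0]
opening: 0.0878
[ 0.48905241 -0.28157     0.22657528] [-8.99901000e+01 -3.42004908e-03  1.10950887e+02] [-1.00599227e+01  1.01749208e+01 -1.35232772e+01  2.36881353e-03
 -6.63120490e+01 -5.89901424e+01] 2.875
```

View pics/c1.png

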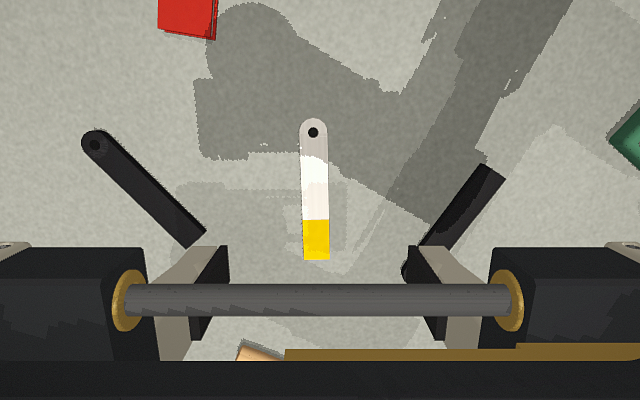

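The wrist view shows the tab upright in the picture, hole at (313,132), yellow end edge at row 260 between columns 303 and 329. The black bars on both sides stay clear of the fingers.

```bash
python3 - <<'E'
from h import *
v=np.load('c1.npy'); o=dict(tool_pos=v[:3],orientation=v[3:]); c=cam('wrist',o)
im=cv2.imread('pics/c1.png'); hsv=cv2.cvtColor(im,cv2.COLOR_BGR2HSV)
m=cv2.inRange(hsv,(20,150,120),(32,255,255)); m[:, :280]=0;m[:,350:]=0;m[275:]=0
r=cv2.minAreaRect(cv2.findNonZero(m)); print(r, cv2.boundingRect(m))
e=np.mean([onz(c,303,260.3,.012),onz(c,330,260.3,.012)],0)
y=[onz(c,302.5,220,.012),onz(c,328.5,220,.012)]
h=onz(c,313.3,132,.012); t=onz(c,313,118,.012)
print(e,y,h,t,np.linalg.norm(e-t),np.linalg.norm(y[0]-y[1]),np.linalg.norm(e-np.mean(y,0)))
d=(e-t);yaw=np.degrees(np.arctan2(d[1],d[0]));print('yaw',yaw,np.degrees(np.arctan2(*(e-h)[1::-1])))
u=d/np.linalg.norm(d); ctr=(e+t)/2; print('ctr',ctr, 'fromend',e-.08*u)
# height check with scene & side for yellow end-edge mid / hole
s,dd=cam('scene'),cam('side')
print('tri hole',tri([(c,313.3,132),(s,250+228/6,165+66/6),(dd,330+263/6,160+(363-270)/6)]))
g=e-.095*u; R_=rpy(o['orientation']); print('tool delta mm to grasp pt', (R_.T@(g-v[:3]))*1e3)
E
```

```text
((315.5, 239.5), (39.0, 27.0), 90.0) (302, 220, 28, 40)
[ 0.58387193 -0.2467186   0.012     ] [array([ 0.54328779, -0.2791131 ,  0.012     ]), array([ 0.53281661, -0.25180769,  0.012     ])] [ 0.44808996 -0.30227658  0.012     ] [ 0.4348936 -0.3076211  0.012    ] 0.16094613523748932 0.029244326095725894 0.04950457555489049
yaw 22.23479847845061 22.25293244916408
ctr [ 0.50938277 -0.27716985  0.012     ] fromend [ 0.50982066 -0.27699084  0.012     ]
tri hole (array([ 0.44625378, -0.30159447,  0.01142272]), [np.float64(0.001992745964716717), np.float64(0.0011060558035591475), np.float64(0.001096935501301849)])
tool delta mm to grasp pt [ -3.49854296 214.57402708  -6.07340699]
```

```bash
python3 -m crank '[[[-1,-3.5,150,-6,-0.022],[-1,-3.5,150,-6,-0.022],[-1,-3.5,150,-6,-0.022],[-1,-3.5,210,-6,-0.022],[-1,-3.5,222,-6,-0.022],[-1,-3.5,222,-6,-0.022],[1,-3.5,222,-6,-0.022],[1,-3.5,222,-6,-0.022],[1,-3.5,222,-6,-0.022],[1,-3.5,222,-6,-0.022],[1,-3.5,222,-6,-0.022]]]'
python3 - <<'E'
from h import *
o=ctrl.get_obs(); im=ctrl.snapshot('wrist'); cv2.imwrite('pics/c2.png',im[:,:,::-1])
print(o['tool_pos'],o['orientation'],o['opening'],o['force'])
E
```

```text
clock: 4.3
tool_pos: [0.4967, -0.2819, 0.0047]
orientation: [-90.0, 0.0, 112.3]
force: [-0.9, 0.2, 0.1]
opening: 0.0432
[ 0.49671128 -0.2818546   0.00471952] [-9.00082429e+01  4.61815450e-03  1.12282310e+02] 0.04315493233253844 [-0.87019332  0.2213515   0.07772119]
```

View pics/c2.png

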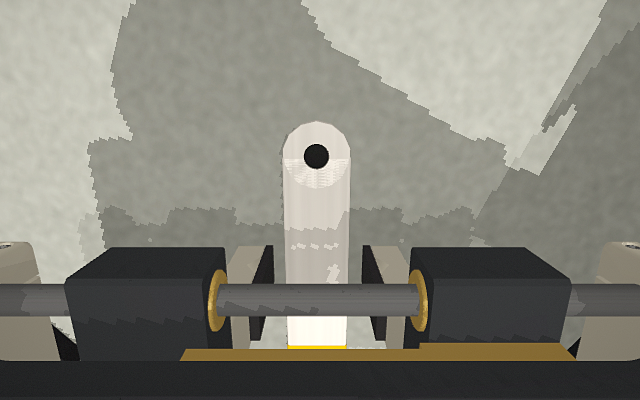

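The fingers sit centred on the tab and are still closing, with the hole at (316,156). I'll finish the grip, then lift.

```bash
python3 -m crank '[[[1,0,0,0,0],[1,0,0,0,0],[1,0,0,0,0],[1,0,0,0,0],[1,0,-60,0,0],[1,0,-120,0,0],[1,0,-180,0,0],[1,0,-250,0,0],[1,0,-250,0,0]]]'
python3 - <<'E'
from h import *
o=ctrl.get_obs(); im=ctrl.snapshot('wrist'); cv2.imwrite('pics/c3.png',im[:,:,::-1])
print(o['tool_pos'],o['orientation'],o['opening'],o['force'],o['clock'])
g=np.array([.5545,.182,.05]);v=o['tool_pos']
# desired preview pose: yaw 170.5, back from gauge
x=np.array([np.cos(np.radians(80.5)),np.sin(np.radians(80.5)),0]); t=g-.20*x; t[2]=.25
print(t,(rpy(o['orientation']).T@(t-v))*1e3)
E
```

```text
clock: 5.48
tool_pos: [0.4986, -0.2827, 0.2599]
orientation: [-90.4, 0.3, 112.3]
force: [-0.4, 0.4, -1.8]
opening: 0.0297
[ 0.49862377 -0.282703    0.25987761] [-90.38192811   0.31970163 112.300561  ] 0.02967390980978819 [-0.35590542  0.38420352 -1.7803056 ] 5.475
[ 0.52149048 -0.01525712  0.25      ] [ 238.81681172    9.36251922 -122.58313828]
```

View pics/c3.png

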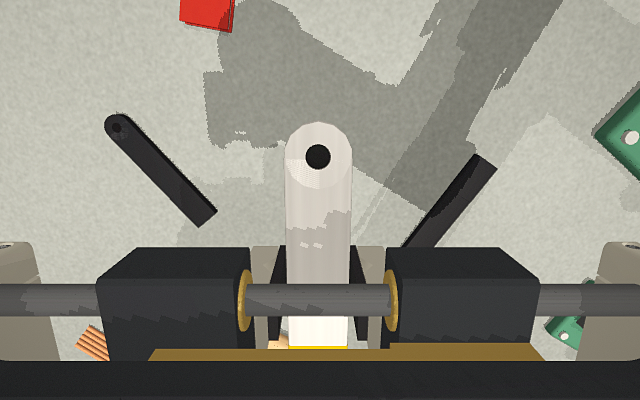

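```bash
python3 -m crank '[[[1,0,-60,0,0],[1,0,-120,0,-0.1],[1,460,-140,-260,-1.016],[1,460,-140,-260,-1.016],[1,460,-140,-260,-1.016],[1,460,-140,-260,-1.016],[1,460,-140,-260,-1.016],[1,460,-140,-260,-1.016],[1,460,-140,-260,-1.016],[1,460,-140,-260,-1.016],[1,460,-140,-260,-1.016],[1,460,-140,-260,-1.016]]]'
python3 - <<'E'
from h import *
o=ctrl.get_obs(); im=ctrl.snapshot('wrist'); cv2.imwrite('pics/d1.png',im[:,:,::-1]);np.save('d1.npy',np.r_[o['tool_pos'],o['orientation']])
print(o['tool_pos'],o['orientation'],o['opening'],o['joint_pos'],o['clock'])
E
```

```text
clock: 7.02
tool_pos: [0.5626, 0.2441, 0.3917]
orientation: [-89.8, -0.2, 170.6]
force: [-0.0, -1.2, -1.1]
opening: 0.0294
[0.56259607 0.24413932 0.39171012] [-89.83190969  -0.18283141 170.61560651] 0.029385149443688252 [ 4.16593734e+01  1.16016260e+01  9.34686578e+00 -3.65134406e-02
 -8.79909025e+01 -5.10421404e+01] 7.025
```

View pics/d1.png

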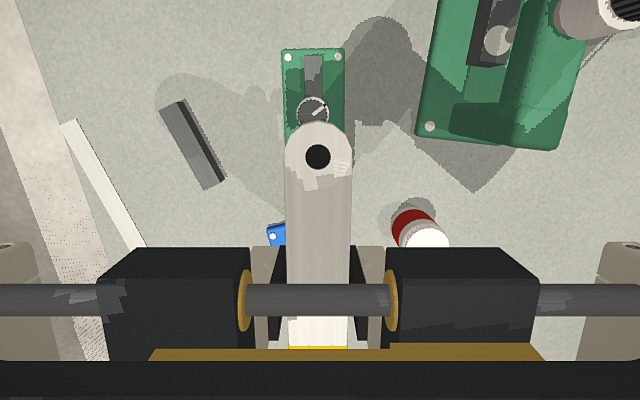

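The wrist view shows the gauge straight up in the picture. The foot's mouth end is at row 48 (columns 281 to 345), the rest around column 313, and the knob top around (313,110), partly behind the tab.

```bash
python3 - <<'E'
from h import *
im=cv2.imread('pics/d1.png'); cv2.imwrite('pics/d1z.png',cv2.resize(im[40:150,265:365],None,fx=5,fy=5,interpolation=cv2.INTER_NEAREST))
E
```

```text
(no output)
```

View pics/d1z.png

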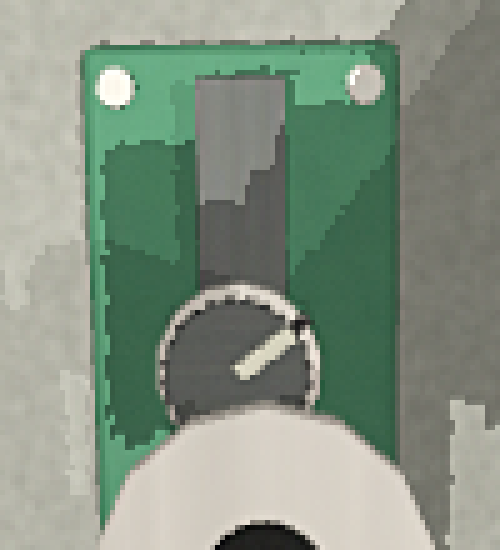

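```bash
python3 - <<'E'
from h import *
v=np.load('d1.npy'); o=dict(tool_pos=v[:3],orientation=v[3:]); c=cam('wrist',o)
def p(u,w,z): return onz(c,265+u/5,40+w/5,z)
k=p(240,369,.222); print('knob',k)
a,b=p(196,79,.05),p(286,79,.05); a2,b2=p(199,270,.05),p(288,270,.05)
print('rest width',np.linalg.norm(a-b),np.linalg.norm(a2-b2)); m,m2=(a+b)/2,(a2+b2)/2
d=m2-m; print('rest end',m,'yaw',np.degrees(np.arctan2(d[1],d[0])), 'cross yaw',np.degrees(np.arctan2(*(a-b)[1::-1])), 'end to knob',np.linalg.norm((k-m)[:2]),np.degrees(np.arctan2(*(k-m)[1::-1])))
s1,s2=p(115,88,.018),p(365,83,.018); print('screws',s1,s2,np.degrees(np.arctan2(*(s1-s2)[1::-1])),np.linalg.norm(s1-s2))
f1,f2=p(96,50,.018),p(398,46,.018);print('foot',f1,f2,np.degrees(np.arctan2(*(f1-f2)[1::-1])),np.linalg.norm(f1-f2))
f3,f4=p(398,440,.018),p(398,46,.018);print('edge yaw',np.degrees(np.arctan2(*(f3-f4)[1::-1])))
# tab in hand: hole and axis
cw=cam('wrist',o)
E
```

```text
knob [0.55613104 0.17761307 0.222     ]
rest width 0.02384391536804733 0.0242592302678499
rest end [0.54588867 0.10847331 0.05      ] yaw 81.2690084136387 cross yaw -9.330736115885188 end to knob 0.06989429285178075 81.57347937955649
screws [0.58099637 0.10112409 0.018     ] [0.51118481 0.11126924 0.018     ] -8.268457863176248 0.07054487320483173
foot [0.5844215  0.09053444 0.018     ] [0.5006391  0.10324793 0.018     ] -8.628474845631805 0.0847415076924515
edge yaw 81.88462909147214
```

```bash
python3 - <<'E'
from h import *
K,P=cam('wrist',dict(tool_pos=np.zeros(3),orientation=np.zeros(3)))
im=cv2.imread('pics/d1.png'); cv2.imwrite('pics/d1y.png',cv2.resize(im[110:200,270:370],None,fx=6,fy=6,interpolation=cv2.INTER_NEAREST))
def py(u,v,y):
    o,d=ray((K,P),u,v); return (o+d*(y-o[1])/d[1])*1e3
for y in(-.0073,-.005):
  print(y,'tip',py(318.3,122,y),'hole',py(318.2,157,y),'edges',py(286,240,y),py(351,240,y),'yellow line',py(318,346,y))
E
```

```text
-0.0073 tip [-0.51738633 -7.3        67.97605515] hole [-0.54121468 -7.3        53.16582531] edges [-15.47725046  -7.3         14.47474506] [14.76843936 -7.3        14.50074956] yellow line [ -0.52305881  -7.3        -43.7231495 ]
-0.005 tip [-0.51305604 -5.         67.85869429] hole [-0.53724468 -5.         52.82453121] edges [-15.69911591  -5.          13.54843513] [15.00389397 -5.         13.57483282] yellow line [ -0.5188143   -5.         -45.52942167]
```

View pics/d1y.png

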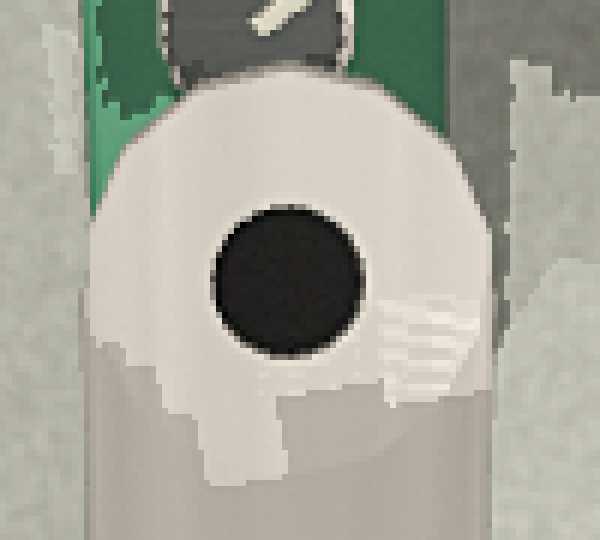

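```bash
python3 -m crank '[[[1,-6,0,194,-0.014],[1,-6,0,194,-0.014],[1,-6,0,194,-0.014],[1,-6,60,194,-0.014],[1,-6,120,194,-0.014],[1,-6,180,194,-0.014],[1,-6,240,194,-0.014],[1,-6,290,194,-0.014],[1,-6,290,194,-0.014],[1,-6,290,194,-0.014]]]'
python3 - <<'E'
from h import *
o=ctrl.get_obs(); 
print(o['tool_pos'],o['orientation'],o['opening'],o['joint_pos'],o['clock'])
for n in('scene','side','wrist'): cv2.imwrite(f'pics/e_{n}.png',ctrl.snapshot(n)[:,:,::-1])
a=cv2.imread('pics/e_scene.png')[190:320,280:420];b=cv2.imread('pics/e_side.png')[170:300,250:390]
cv2.imwrite('pics/e.png',np.hstack([cv2.resize(q,None,fx=2.8,fy=4,interpolation=0) for q in(a,b)]))
t=o['tool_pos']; G=np.array([.556,.1785]);th=np.radians(81.4);gx=np.array([np.cos(th),np.sin(th)]);A=(G-.0677*gx)
for z in (.0575,): print('delta mm',rpy(o['orientation']).T@(np.r_[A,z]-t)*1e3)
E
```

```text
clock: 8.32
tool_pos: [0.5379, 0.0496, 0.1065]
orientation: [-90.0, 0.1, 171.3]
force: [0.9, -0.1, -0.6]
opening: 0.0297
[0.53787091 0.04957349 0.1064987 ] [-9.00244296e+01  1.17293157e-01  1.71277517e+02] 0.029703597602577576 [ 26.09970177  14.27762143 -25.63208822   0.06127163 -49.98006712
 -34.8615158 ] 8.325
delta mm [  1.58769689  49.02218795 -62.46391694]
```

View pics/e.png

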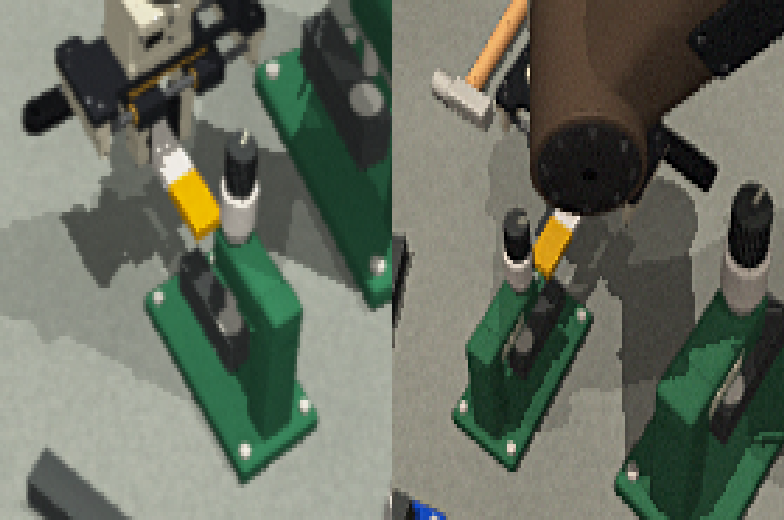

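The tab is in line, with its yellow end just outside the mouth. Next I lower it to entry height.

```bash
python3 -m crank '[[[1,1.5,30,0,0],[1,1.5,46,0,0],[1,1.5,49,0,0],[1,1.5,49,0,0],[1,1.5,49,0,0]]]'
python3 - <<'E'
from h import *
o=ctrl.get_obs(); 
print(o['tool_pos'],o['orientation'],o['opening'],o['clock'],o['force'])
for n in('scene','side'): cv2.imwrite(f'pics/f_{n}.png',ctrl.snapshot(n)[:,:,::-1])
a=cv2.imread('pics/f_scene.png')[210:320,320:400];b=cv2.imread('pics/f_side.png')[210:290,260:340]
cv2.imwrite('pics/f.png',np.hstack([cv2.resize(a,(400,550),interpolation=0),cv2.resize(b,(400,550),interpolation=0)]))
t=o['tool_pos']; G=np.array([.556,.1785]);th=np.radians(81.4);gx=np.array([np.cos(th),np.sin(th)]);A=(G-.0677*gx)
for z in (.0575,.0547): print('delta mm',rpy(o['orientation']).T@(np.r_[A,z]-t)*1e3)
E
```

```text
clock: 9.1
tool_pos: [0.5359, 0.0505, 0.0564]
orientation: [-90.0, 0.1, 171.3]
force: [-0.1, 0.2, -1.0]
opening: 0.0296
[0.5358983  0.05046334 0.05638123] [-9.00340859e+01  6.56890773e-02  1.71304661e+02] 0.02963498189744585 9.1 [-0.09841651  0.18453686 -1.01009571]
delta mm [ -0.62795869  -1.08122407 -61.90476715]
delta mm [ -0.62474852   1.71877359 -61.9031014 ]
```

View pics/f.png

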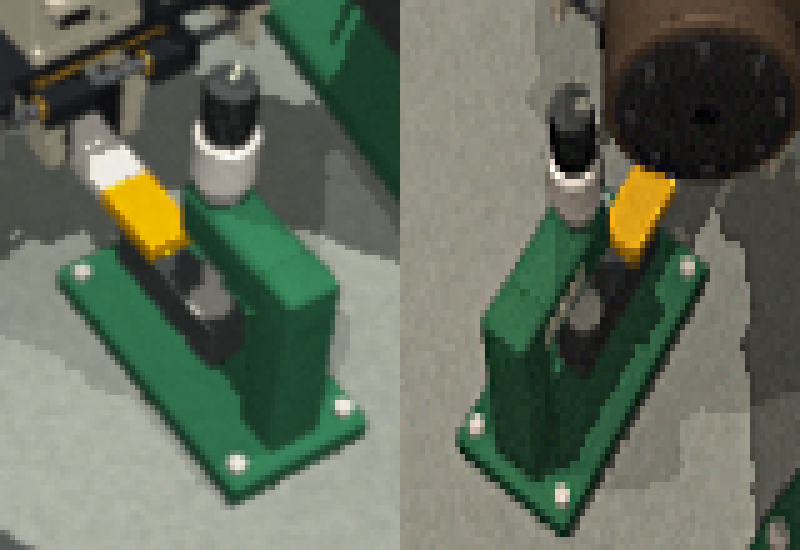

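```bash
python3 -m crank '[[[1,-0.5,-0.7,-20,0],[1,-0.5,-0.7,-40,0],[1,-0.5,-0.7,-62,0],[1,-0.5,-0.7,-62,0],[1,-0.5,-0.7,-62,0]]]'
python3 - <<'E'
from h import *
o=ctrl.get_obs(); 
print(o['tool_pos'],o['orientation'],o['opening'],o['clock'],o['force'])
for n in('scene','side'): cv2.imwrite(f'pics/g_{n}.png',ctrl.snapshot(n)[:,:,::-1])
a=cv2.imread('pics/g_scene.png')[210:320,320:400];b=cv2.imread('pics/g_side.png')[210:290,260:340]
cv2.imwrite('pics/g.png',np.hstack([cv2.resize(a,(400,550),interpolation=0),cv2.resize(b,(400,550),interpolation=0)]))
t=o['tool_pos']; G=np.array([.556,.1785]);th=np.radians(81.4);gx=np.array([np.cos(th),np.sin(th)]);A=(G-.0677*gx)
for z in (.0575,.0547): print('delta mm',rpy(o['orientation']).T@(np.r_[A,z]-t)*1e3)
E
```

```text
clock: 9.82
tool_pos: [0.5449, 0.112, 0.056]
orientation: [-90.0, -0.0, 171.3]
force: [-0.4, -0.3, -1.7]
opening: 0.0295
[0.54490854 0.1119613  0.05601701] [-8.99813682e+01 -2.84891669e-02  1.71340430e+02] 0.029511228986788367 9.825 [-0.42887955 -0.31572976 -1.74635012]
delta mm [-1.0163862  -1.48341858  0.25029834]
delta mm [-1.01777844  1.31658093  0.24938782]
```

View pics/g.png

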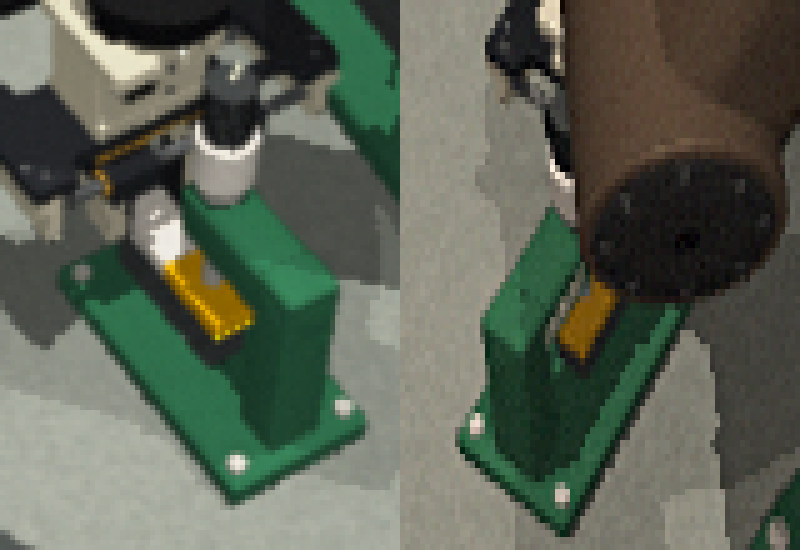

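```bash
python3 -m crank '[[[1,-1,1,0,0],[1,-1,1.5,0,0],[1,-1,1.5,0,0]]]'
python3 - <<'E'
from h import *
o=ctrl.get_obs(); 
print(o['tool_pos'],o['orientation'],o['opening'],o['clock'],o['force'],o['moment'])
E
```

```text
clock: 10.3
tool_pos: [0.5461, 0.111, 0.0547]
orientation: [-90.0, -0.0, 171.3]
force: [0.2, 0.1, -0.8]
opening: 0.0297
[0.54610907 0.11102127 0.05470514] [-8.99960767e+01 -5.95533066e-03  1.71267052e+02] 0.029691854603623922 10.3 [ 0.17568917  0.12933729 -0.80501923] [0.05861534 0.09563723 0.02597857]
```

```bash
python3 -m crank '[[[1,0,0.5,0,0],[1,0,1,0,0],[1,0,1,0,0]]]'
```

```text
clock: 10.68
tool_pos: [0.5462, 0.1111, 0.0545]
orientation: [-90.0, 0.0, 171.3]
force: [-2.6, -0.8, 6.4]
opening: 0.0293
```

Contact with the rest shows as about 7 N. I'm releasing now, then backing off and rising.

```bash
python3 -m crank '[[[-1,0,0,0,0],[-1,0,0,0,0],[-1,0,0,0,0],[-1,0,0,0,0],[-1,0,0,0,0],[-1,0,0,20,0],[-1,0,0,20,0],[-1,0,-60,20,0],[-1,0,-120,20,0],[-1,0,-180,20,0],[-1,0,-230,20,0],[-1,0,-230,20,0]]]'
python3 - <<'E'
from h import *
o=ctrl.get_obs(); 
print(o['tool_pos'],o['orientation'],o['opening'],o['clock'],o['force'],o['joint_pos'])
np.save('h1.npy',np.r_[o['tool_pos'],o['orientation']])
for n in('scene','side','wrist'): cv2.imwrite(f'pics/h_{n}.png',ctrl.snapshot(n)[:,:,::-1])
a=cv2.imread('pics/h_scene.png')[210:320,320:400];b=cv2.imread('pics/h_side.png')[210:290,260:340]
cv2.imwrite('pics/h.png',np.hstack([cv2.resize(a,(400,550),interpolation=0),cv2.resize(b,(400,550),interpolation=0)]))
E
```

```text
clock: 12.18
tool_pos: [0.545, 0.0918, 0.2886]
orientation: [-90.3, 0.4, 171.3]
force: [0.1, 0.5, -0.4]
opening: 0.0875
[0.54502845 0.09181803 0.28864459] [-90.25512422   0.42496392 171.2862977 ] 0.08745599383207517 12.175 [ 0.13616886  0.53447298 -0.3938724 ] [ 2.99157014e+01  6.66844268e+00 -9.60103748e+00  6.89170230e-02
 -7.32392808e+01 -3.86480487e+01]
```

View pics/h.png

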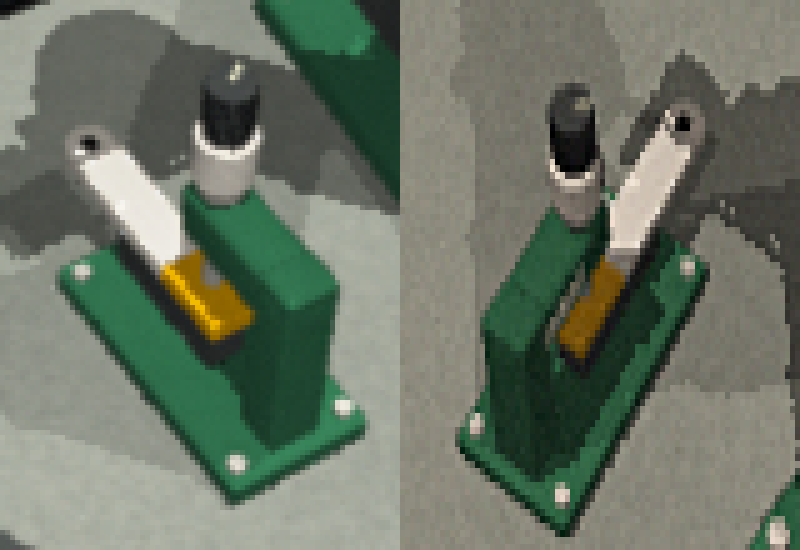

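View pics/h_wrist.png

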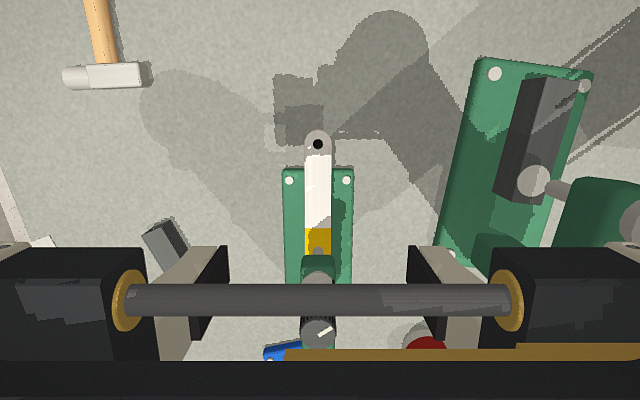

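```bash
python3 - <<'E'
from h import *
im=cv2.imread('pics/h_wrist.png'); cv2.imwrite('pics/hz.png',cv2.resize(im[125:265,270:365],None,fx=5,fy=4,interpolation=0)); cv2.imwrite('pics/hz2.png',cv2.resize(im[300:350,285:350],None,fx=8,fy=8,interpolation=0))
v=np.load('h1.npy'); o=dict(tool_pos=v[:3],orientation=v[3:]); c=cam('wrist',o)
G=np.array([.556,.1785]);th=np.radians(81.4);gx=np.array([np.cos(th),np.sin(th)]);gy=np.array([-gx[1],gx[0]])
def g(u,w,z): p=onz(c,u,w,z)[:2]-G; return np.array([p@gx,p@gy])*1e3
print('hole',g(318,144.5,.062),'tip',g(318,129.5,.062),'screws',g(289.3,180.5,.018),g(346.3,180.5,.018),'edges y',g(306,180,.062),g(331,180,.062),'low',g(305,225,.062),g(331.5,225,.062),'yel',g(318,228,.062),'knob',g(317.5,333,.222))
E
```

```text
hole [-118.48226072   -4.10886468] tip [-134.52497283   -4.09449845] screws [-68.58818566 -40.39089035] [-68.61739768  30.96932933] edges y [-78.91887351 -17.62729426] [-78.93003348  10.45376764] low [-25.27952264 -19.36574591] [-25.32631211  11.55459053] yel [-21.57948228  -4.19564097] knob [ 3.50440449 -3.56514175]
```

View pics/hz.png

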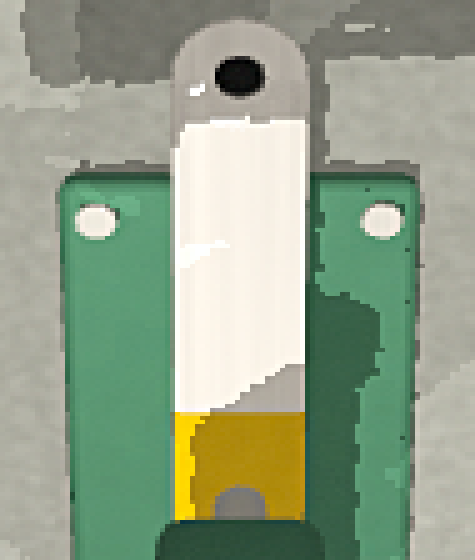

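View pics/hz2.png

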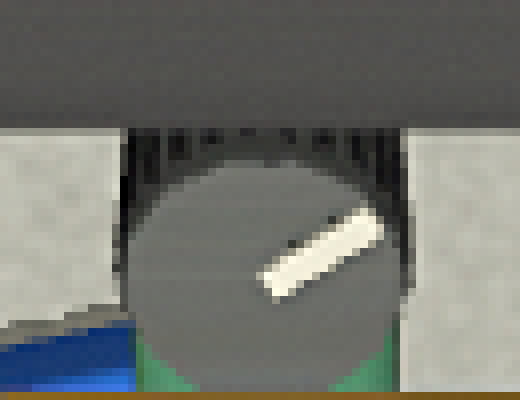

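```bash
python3 -m crank '[[[-1,2.7,0,-87,-0.9],[-1,2.7,0,-87,-0.9],[-1,2.7,0,-87,-1.9],[-1,2.7,0,-87,-1.9],[-1,2.7,0,-87,-1.9],[-1,2.7,0,-87,-1.9],[-1,2.7,0,-87,-1.9],[-1,2.7,0,-87,-1.9],[-1,2.7,0,-87,-1.9],[-1,2.7,0,-87,-1.9],[-1,2.7,0,-87,-1.9],[-1,2.7,0,-87,-1.9]]]'
python3 -m crank '[[[-1,0,0,0,-0.9],[-1,0,0,0,-0.9],[-1,0,0,0,-0.9],[-1,0,0,0,-0.9],[-1,0,0,0,-0.9],[-1,0,0,0,-0.9],[-1,0,0,0,-0.9],[-1,0,0,0,-0.9]]]'
python3 - <<'E'
from h import *
o=ctrl.get_obs(); 
print(o['tool_pos'],o['orientation'],o['opening'],o['clock'],o['joint_pos'],o['qvel'].round(2))
np.save('i1.npy',np.r_[o['tool_pos'],o['orientation']])
cv2.imwrite('pics/i.png',ctrl.snapshot('wrist')[:,:,::-1])
t=np.array([.5555,.178,.193]);print((rpy(o['orientation']).T@(t-o['tool_pos']))*1e3)
E
```

```text
clock: 13.82
tool_pos: [0.5533, 0.1777, 0.2828]
orientation: [-90.1, -0.0, -80.1]
force: [0.5, 0.3, -1.0]
opening: 0.0875
clock: 14.82
tool_pos: [0.5536, 0.1779, 0.2837]
orientation: [-90.0, 0.0, -28.4]
force: [-0.0, -0.1, 1.1]
opening: 0.0878
[0.55361675 0.17790273 0.28368013] [-9.00055902e+01  3.33348186e-03 -2.84263363e+01] 0.08781924918660197 14.825 [ 3.70730275e+01  9.94481948e+00 -6.29339256e+00 -7.44742610e-04
 -7.37682572e+01  1.14500845e+02] [ 0.02 -0.02 -0.07 -0.03 -0.06  0.8 ]
[ 1.61515911 90.6799401   0.99087113]
```

View pics/i.png

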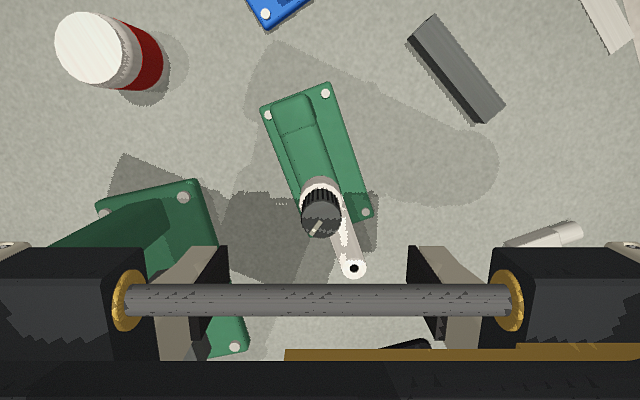

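The knob top is at about (321,220) between the fingers, the tab hole shows at (353,268) to the lower right, and the tab runs out of the mouth.

```bash
python3 - <<'E'
from h import *
im=cv2.imread('pics/i.png'); cv2.imwrite('pics/iz.png',cv2.resize(im[170:290,260:390],None,fx=6,fy=5,interpolation=0))
v=np.load('i1.npy'); o=dict(tool_pos=v[:3],orientation=v[3:]); c=cam('wrist',o)
k=onz(c,321,220,.222); h=onz(c,353.5,268,.062); print('knob',k,'hole',h,np.linalg.norm((k-h)[:2]),np.degrees(np.arctan2(*(k-h)[1::-1])))
print('screws',[onz(c,*p,.018) for p in [(266,115),(325,93.5),(365.5,212)]])
E
```

```text
knob [0.55717632 0.17754584 0.222     ] hole [0.53867582 0.05763026 0.062     ] 0.12133430477355317 81.2295916679504
screws [array([0.5311703 , 0.26128322, 0.018     ]), array([0.60343162, 0.2495769 , 0.018     ]), array([0.58125763, 0.09860849, 0.018     ])]
```

View pics/iz.png

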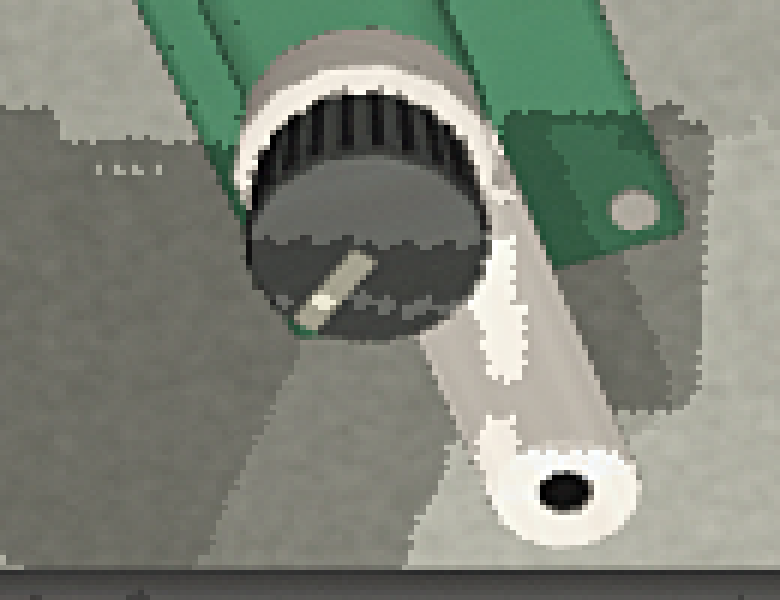

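```bash
python3 -m crank '[[[-1,2.6,40,1.2,0],[-1,2.6,75,1.2,0],[-1,2.6,89,1.2,0],[-1,2.6,89,1.2,0],[-1,2.6,89,1.2,0],[1,2.6,89,1.2,0],[1,2.6,89,1.2,0],[1,2.6,89,1.2,0],[1,2.6,89,1.2,0],[1,2.6,89,1.2,0],[1,2.6,89,1.2,0],[1,2.6,89,1.2,0]]]'
python3 -m crank '[[[1,0,0,0,0],[1,0,0,0,0],[1,0,0,0,0]]]'
```

```text
clock: 16.38
tool_pos: [0.5563, 0.1778, 0.1947]
orientation: [-90.0, 0.0, -28.3]
force: [-0.6, 0.4, 2.2]
opening: 0.0262
clock: 16.75
tool_pos: [0.5564, 0.1778, 0.1947]
orientation: [-90.0, 0.0, -28.3]
force: [-2.1, 1.4, 1.8]
opening: 0.0262
```

Gripped: opening 26 mm on the 27 mm knob. Turning clockwise in small calls while watching the torque.

```bash
python3 -m crank '[[[1,0,0,0,0.15],[1,0,0,0,0.3],[1,0,0,0,0.45],[1,0,0,0,0.6],[1,0,0,0,0.75],[1,0,0,0,0.9],[1,0,0,0,1.0]]]'
python3 - <<'E'
from h import *
o=ctrl.get_obs(); print(o['moment'],o['force'],o['tau'],o['joint_pos'][5],o['orientation'])
E
python3 -m crank '[[[1,0,0,0,0.1],[1,0,0,0,0.2],[1,0,0,0,0.3]]]'
python3 - <<'E'
from h import *
o=ctrl.get_obs(); print(o['moment'],o['force'],o['tau'],o['joint_pos'][5],o['orientation'],o['clock'])
n=0
for n in('scene',): cv2.imwrite(f'pics/j_{n}.png',ctrl.snapshot(n)[:,:,::-1])
a=cv2.imread('pics/j_scene.png')[200:320,310:410]
cv2.imwrite('pics/j.png',cv2.resize(a,(500,600),interpolation=0))
E
```

```text
clock: 17.62
tool_pos: [0.5562, 0.178, 0.1948]
orientation: [-90.0, 0.0, -85.8]
force: [-2.3, 2.1, 2.0]
opening: 0.0262
[0.63815288 1.18257464 0.04799831] [-2.29649525  2.11073249  2.01854668] [ -1.68566409 -46.11081004  27.8432554    7.46819437   0.46218535
   0.91626825] 57.31733245156127 [-9.00190397e+01  2.40361488e-02 -8.57974265e+01]
clock: 18.0
tool_pos: [0.5562, 0.1781, 0.1947]
orientation: [-90.0, 0.0, -102.9]
force: [-2.5, 2.1, 1.8]
opening: 0.0263
[0.76081098 1.18336929 0.11584081] [-2.4926074   2.07356019  1.78041517] [ -1.83828425 -46.12478971  27.77714431   7.55877256   0.41507615
   1.24886222] 40.17152842412573 [-9.00268738e+01  1.80289028e-02 -1.02940177e+02] 18.0
```

View pics/j.png

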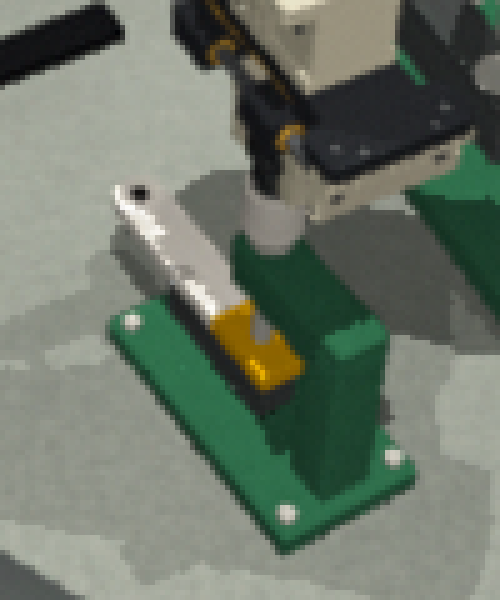

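```bash
q(){ python3 -c "
from plant import ctrl
o=ctrl.get_obs();print('Mz',o['moment'].round(3),'q6',o['joint_pos'][5].round(1),'tau6',o['tau'][5].round(3))"; }
python3 -m crank '[[[1,0,0,0,0.12],[1,0,0,0,0.24],[1,0,0,0,0.24]]]' | head -0; q
python3 -m crank '[[[1,0,0,0,0.12],[1,0,0,0,0.24],[1,0,0,0,0.24]]]' | head -0; q
python3 -m crank '[[[1,0,0,0,0.12],[1,0,0,0,0.24],[1,0,0,0,0.24]]]' | head -0; q
python3 -m crank '[[[1,0,0,0,0.12],[1,0,0,0,0.24],[1,0,0,0,0.24]]]' ; q
```

```text
Mz [ 1.236  1.443 -0.077] q6 26.7 tau6 -0.929
Mz [ 1.43   1.599 -0.014] q6 13.1 tau6 -0.892
Mz [1.519 1.485 0.017] q6 -0.7 tau6 -0.78
clock: 19.55
tool_pos: [0.5564, 0.1782, 0.1947]
orientation: [-90.0, 0.0, -157.5]
force: [-3.3, 3.8, 2.4]
opening: 0.0262
Mz [ 1.511  1.415 -0.019] q6 -14.4 tau6 -0.78Exception ignored on flushing sys.stdout:
BrokenPipeError: [Errno 32] Broken pipe
Exception ignored on flushing sys.stdout:
BrokenPipeError: [Errno 32] Broken pipe
Exception ignored on flushing sys.stdout:
BrokenPipeError: [Errno 32] Broken pipe
```

```bash
cat > look.py <<'E'
from h import *
import sys
t=sys.argv[1]
for n in('scene','side'): cv2.imwrite(f'pics/{t}_{n}.png',ctrl.snapshot(n)[:,:,::-1])
a=cv2.imread(f'pics/{t}_scene.png')[235:285,340:380];b=cv2.imread(f'pics/{t}_side.png')[215:275,275:323]
cv2.imwrite(f'pics/{t}.png',np.hstack([cv2.resize(a,(400,500),interpolation=0),cv2.resize(b,(400,500),interpolation=0)]))
E
python3 look.py k1; python3 -m crank '[[[1,0,0,0,0.12],[1,0,0,0,0.24],[1,0,0,0,0.36],[1,0,0,0,0.36]]]'; python3 look.py k2
```

```text
clock: 20.15
tool_pos: [0.5564, 0.1783, 0.1947]
orientation: [-90.0, 0.0, -178.2]
force: [-2.3, 4.2, 1.6]
opening: 0.0265
```

View pics/k1.png

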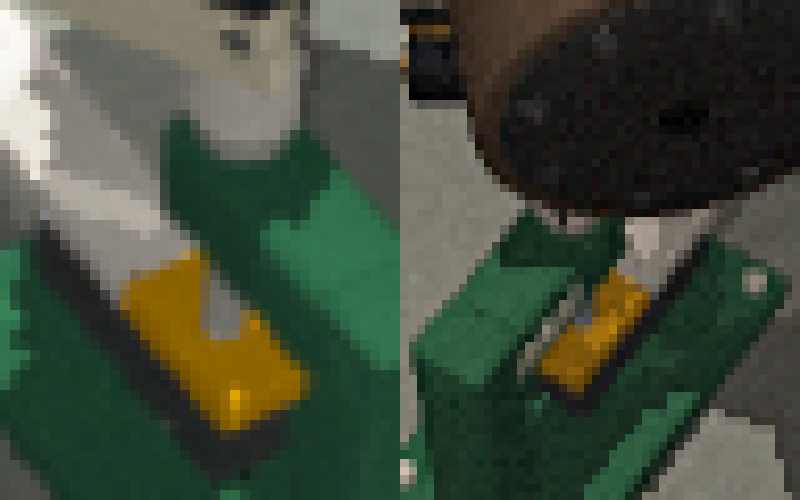

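View pics/k2.png

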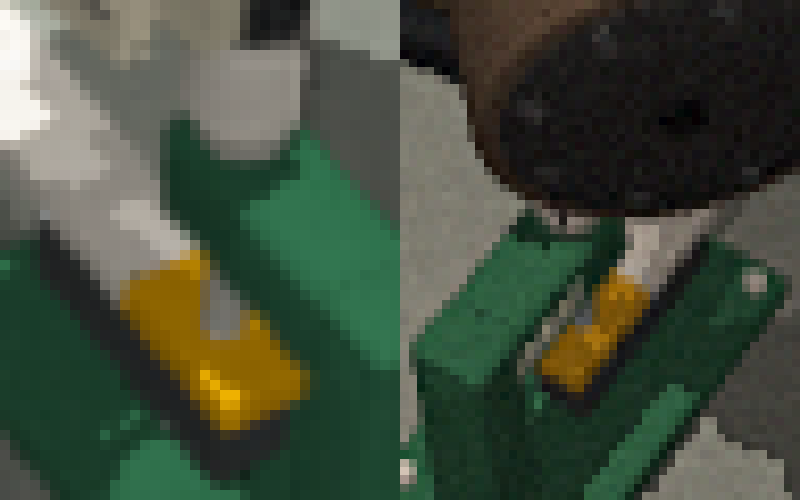

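```bash
python3 - <<'E'
import cv2
for t in 'h j k1 k2'.split():
    im=cv2.imread(f'pics/{t}_scene.png'); print(t,[[int(x) for x in im[r,362]] for r in range(262,273)])
ims=[cv2.resize(cv2.imread(f'pics/{t}_scene.png')[235:285,340:380],(200,400),interpolation=0) for t in 'h j k1 k2'.split()]
cv2.imwrite('pics/l.png',cv2.hconcat(ims))
E
```

```text
h [[50, 62, 42], [76, 84, 75], [104, 109, 109], [110, 114, 116], [106, 113, 115], [51, 106, 129], [0, 103, 143], [0, 105, 144], [0, 103, 144], [0, 102, 143], [0, 103, 144]]
j [[46, 58, 40], [75, 82, 75], [103, 110, 109], [106, 113, 113], [107, 111, 114], [106, 111, 113], [76, 109, 123], [3, 104, 143], [0, 101, 143], [0, 101, 141], [0, 103, 144]]
k1 [[47, 60, 41], [74, 82, 74], [101, 107, 107], [106, 113, 113], [106, 113, 113], [107, 110, 110], [103, 113, 118], [12, 102, 140], [0, 102, 142], [0, 102, 142], [0, 101, 140]]
k2 [[49, 61, 42], [75, 84, 75], [102, 107, 108], [106, 113, 113], [107, 112, 114], [109, 113, 113], [106, 116, 120], [13, 102, 141], [0, 101, 141], [0, 102, 140], [0, 102, 142]]
```

View pics/l.png

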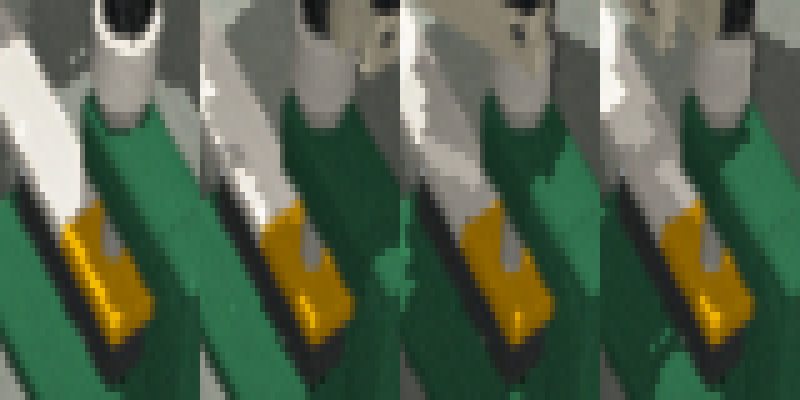

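The spindle tip no longer moves between the last two looks (scene edge at row 268 in both), while the knob turned a further 0.36 rad. So it is slipping: stopped after roughly 1.8 of the 2.6 rad turned. I'll add about 0.8 rad and then let go.

```bash
python3 -m crank '[[[1,0,0,0,0.12],[1,0,0,0,0.24],[1,0,0,0,0.36],[1,0,0,0,0.48],[1,0,0,0,0.6],[1,0,0,0,0.72],[1,0,0,0,0.85],[1,0,0,0,0.85],[1,0,0,0,0.85]]]'; python3 look.py k3
python3 - <<'E'
import cv2
from plant import ctrl
im=cv2.imread(f'pics/k3_scene.png'); print([[int(x) for x in im[r,362]] for r in range(265,271)], ctrl.get_obs()['joint_pos'])
E
```

```text
clock: 21.38
tool_pos: [0.5566, 0.1782, 0.1948]
orientation: [-90.0, -0.0, 133.2]
force: [-2.1, 5.2, 0.6]
opening: 0.0264
[[108, 112, 114], [108, 113, 115], [109, 113, 113], [107, 116, 122], [15, 103, 142], [0, 102, 141]] [ 3.68956679e+01  1.33792366e+01 -1.37224750e+01 -2.19282530e-02
 -6.28502622e+01 -8.36709626e+01]
```

```bash
python3 -m crank '[[[-1,0,0,0,0],[-1,0,0,0,0],[-1,0,0,0,0],[-1,0,0,0,0],[-1,0,-40,0,0],[-1,0,-90,0,0],[-1,0,-90,0,0],[-1,0,-90,0,0],[-1,0,-90,0,0]]]'
python3 - <<'E'
from h import *
o=ctrl.get_obs(); print(o['tool_pos'],o['orientation'],o['opening'],o['clock'],o['force'])
np.save('m.npy',np.r_[o['tool_pos'],o['orientation']])
cv2.imwrite('pics/m.png',ctrl.snapshot('wrist')[:,:,::-1])
E
python3 look.py m2
```

```text
clock: 22.6
tool_pos: [0.5559, 0.1774, 0.2836]
orientation: [-89.9, -0.0, 132.9]
force: [-0.3, 0.4, -0.1]
opening: 0.0876
[0.55593789 0.17744783 0.28357739] [-8.98900284e+01 -2.58881462e-02  1.32905762e+02] 0.08759586929480835 22.6 [-0.30000709  0.38649386 -0.10758629]
```

View pics/m.png

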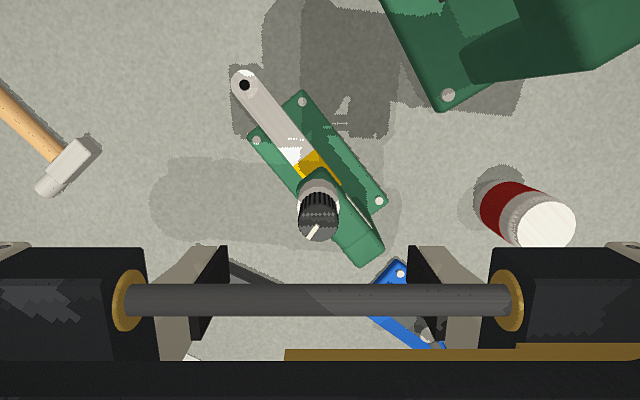

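View pics/m2.png

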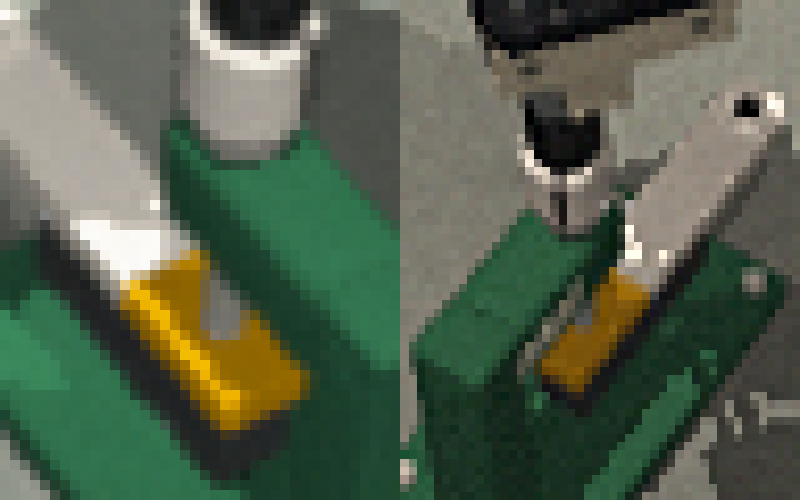

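```bash
python3 - <<'E'
from h import *
v=np.load('m.npy'); o=dict(tool_pos=v[:3],orientation=v[3:]); c=cam('wrist',o)
im=cv2.imread('pics/m.png'); cv2.imwrite('pics/mz.png',cv2.resize(im[60:250,225:395],None,fx=4,fy=3,interpolation=0))
k=onz(c,319,221,.222); h=onz(c,244.5,85,.062); d=(k-h)[:2]; print(k,h,np.linalg.norm(d),np.degrees(np.arctan2(d[1],d[0])))
print([onz(c,*p,.018)[:2] for p in [(256,140.5),(302.5,101.5),(379,201)]])
E
```

```text
[0.55576649 0.17784259 0.222     ] [0.5392316  0.05859516 0.062     ] 0.1203883404167508 82.10568434083754
[array([0.58276679, 0.10112617]), array([0.51166571, 0.1117751 ]), array([0.53493324, 0.26292843])]
```

View pics/mz.png

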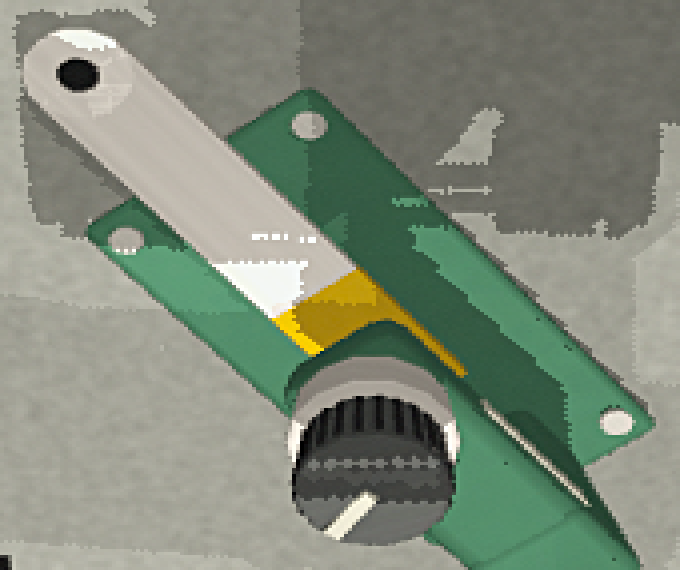

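```bash
python3 -c "
from plant import ctrl
o=ctrl.get_obs();print(o['force'],o['qvel'].round(2),o['clock']);print(ctrl.close_job())"
```

```text
[-0.71940313  1.32001568  0.27622724] [-0.03 -0.14  0.27  0.05 -0.12 -0.06] 22.75
the job is handed in; nothing more can be done
None
```

I laid the aluminium tab on the small green gauge's work rest, yellow end under the spindle and bare end out of the mouth. I then let it go and turned the ratchet knob 3.47 rad clockwise in one grip. The spindle clamped the tab and the knob slipped. I released the knob, moved the fingers clear above it and handed the job in at about 22.8 s.

Last checks before handing in:
- **Tab position:** the tab's hole was 120.4 mm from the knob axis, where 120 mm is ideal. The tab's direction was about 82° against 81.3° for the gauge. One earlier wrist picture, taken while the arm was still swaying, suggested a 2–3 mm offset; the later settled pictures did not.
- **Clamping:** the spindle tip stayed at the same pixel row over the last 1.2 rad of knob turning. The knob's white line had turned fully with the fingers.
- **Slip:** I estimate 1.7 rad from the spindle's movement and 2.0 rad from the thimble's line. The two differ a little, and both are somewhat more than a quarter turn.
- **Clamp force:** I did not measure it. The wrist moment readings were too noisy to show the slip, so I judged it from pictures.
- **Bystanders:** nothing came near the hammer, offcut, tin or magnet during the moves. I did not measure their positions again at the end.

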